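# Cull the short test bar and lay the straightedge across the row

## Task

Three fired porcelain test bars lie side by side with their far ends against the aluminium stop, but one of them is short: take it out of the row and set it down flat in the steel tray without dropping it. Then slide the steel straightedge over the bench, without lifting it, until it lies flush across the free ends of the two good bars, covering the full width of both, with both bars still square and home against the stop in their own places. Leave the rest of the glassware and porcelain where it is.

Things in the scene. Friction and masses are not known exactly. Their poses are not given: they have to be found in the camera images.
- stop: fixed aluminium angle strip on the bench, 260 long (its x) and 32 high. Origin: on the bench at the middle of its upright stop face; the bars lie on its +y side, their lengths along its +y, at about x = -68, 0 and +68 mm in an order that varies. Its foot flange reaches 40 mm to -y
- bar_1: good white porcelain bar, loose, 120 long (its y) x 30 wide (x) x 22 high, about 0.19 kg. Origin: underside at the middle of the end that is against the stop (within about 2 mm); the bar extends 120 mm to +y. Good and short bars stand 38 mm apart
- bar_2: second good bar, the same as bar_1
- bar_short: the short bar, loose, same porcelain, 92 long (its y) x 30 wide x 22 high, about 0.15 kg. Origin: underside at the middle of the end that is against the stop; it extends 92 mm to +y
- bar_1_end (a point): middle of the width of the free end face of bar_1, 6 mm above its underside
- bar_2_end (a point): middle of the width of the free end face of bar_2, 6 mm above its underside
- bar_short_mid (a point): centre of the short bar, 46 mm from either end, 11 mm above its underside
- straightedge: loose steel straightedge bar lying flat, 220 long (its x) x 30 wide (y) x 12 high, about 0.6 kg, tick marks on top along one long side. Origin: centre of its underside. It starts askew (up to about 20 degrees) beyond the free ends of the bars; its -y long face (at y = -15 mm, the tick side) looks towards them and is the face to lay against them
- tray: fixed shallow open steel tray, 130 (x) x 180 (y) x 20 high, walls and floor 4 thick. Origin: centre of its underside; floor at z = 4 mm
- crucible_a: small porcelain crucible, 46 across, 40 high, bystander; origin at the centre of its underside
- crucible_b: same kind of crucible, bystander behind the stop
- lid_a: porcelain crucible lid, 46 across, 17 high with its tab, bystander; origin at the centre of its underside
- lid_b: same kind of lid, bystander behind the stop
- dish: small porcelain evaporating dish, 70 across, 30 high, bystander; origin at the centre of its underside
- reagent: amber glass jar with black cap, 60 across, 110 high, bystander; origin at the centre of its underside
- spatula: slim steel lab spatula, a rod with two flat ends, 190 long (its x), 8 high, lying flat, bystander; origin at the middle of its underside
Mind the look-alikes: they are no part of the job. Leave any red look-alike of the straightedge alone.

How it is judged (in metres and radians):
On the way, in this order (a step that is already met when the one before it is completed fails the run):
1. the short bar lies flat in the tray, let go (x of bar_short_mid in the frame of tray between -0.055 and 0.055 m and y of bar_short_mid in the frame of tray between -0.075 and 0.075 m and z of bar_short_mid in the frame of tray below 0.022 m and angle between bar_short's own z axis and vertical below 0.12 rad and linear speed of bar_short below 0.02 m/s and contact force between bar_short and the fingers below 0.05 N), for 0.2 s.
2. the straightedge lies flush across the free ends of both good bars (y of bar_1_end in the frame of straightedge between -0.017 and -0.013 m and x of bar_1_end in the frame of straightedge between -0.096 and 0.096 m and y of each of bar_1, bar_2 in the frame of stop below 0.003 m and angle between the y axis of each of bar_1, bar_2 and the y axis of stop, either way round below 0.05 rad and y of bar_2_end in the frame of straightedge between -0.017 and -0.013 m and x of bar_2_end in the frame of straightedge between -0.096 and 0.096 m and height (world z) of straightedge below 0.003 m and angle between straightedge's own z axis and vertical below 0.03 rad and linear speed of straightedge below 0.01 m/s), for 0.2 s.
At the end, for the whole second after the job is handed in: The short bar rests flat in the tray, let go. The straightedge lies flat on the bench, at rest, its face within 2 mm of the middle of the free end of each good bar and spanning the full width of both ends; both good bars are within 3 mm of the stop and square to it within 0.05 rad (all of step 1 and all of step 2); the robot touches nothing.
It fails at once if the straightedge is lifted off the bench (over 10 mm) (height (world z) of straightedge above 0.01 m).
It fails at once if the short bar is dropped (let go more than about 40 mm above the tray floor) (height (world z) of bar_short above 0.045 m and contact force between bar_short and the fingers below 0.01 N).
It fails at once if a good bar is moved out of its place in the row (over 20 mm) (distance of any of bar_1, bar_2 from where it was at the start of the episode above 0.02 m).
It fails at once if a bystander is moved (over 20 mm) (distance of any of crucible_a, crucible_b, lid_a, lid_b, dish, reagent, spatula from where it was at the start of the episode above 0.02 m).
It also fails if it takes over 54 s, if anything falls off the work surface, if the arm or the gripper's body presses on something with over 40 N, if the wrist force passes 120 N, or if a joint passes its speed limit or range.

## Robot

A 6-joint arm with a two-finger parallel gripper is mounted at the origin on the work surface. World frame = base frame: x ahead of the robot, y to its left, z up, the work surface at z = 0. Lengths are in mm, angles in degrees, forces in N, time in s.
With the tool pointing down it reaches from about 425 to 1125 mm from the base axis. Payload 14.9 kg.
Tool frame: the origin (TCP) lies at the very end of the fingers, on their centre line; the grasp point (between the pads) lies 19 mm behind it (robot.grip_depth is the distance from the TCP to the grasp point, in mm); z points along the fingers, y is the line along which they close (so a half turn about z gives the same grasp; the last joint's range is limited). The gripper opens to 91 mm and grips with 3 to 60 N. Pads are 32 mm wide; open, the fingers measure 118 mm over their backs; the gripper's body (76 mm by 178 mm) begins 60 mm behind the grasp point.
Start: joints at [-78.971, 21.709, 99.362, -0, 58.929, -1.908], TCP at [156.715, -682.245, 213.932] pointing down, gripper open.
Joint ranges: [-158.91, 158.91], [-42.39, 125.64], [0.06, 152.35], [-60.88, 240.88], [17.5, 164.5], [-176.32, 176.32]. Speed limits (degrees/s): [108.29, 108.29, 136.94, 180, 180, 180].

## Interface

Orientations are given as a 3x3 rotation matrix whose columns are the frame's x, y, z axes.
In Python, from workcell import robot, effector, monitor, read_camera, camera_info, job gives the robot as it stands. Calls block until the motion is done:
- robot.move_to(position, orientation): joint-space move of the TCP to a pose.
- robot.move_l(position, orientation=None, v=150): straight line of the TCP; orientation=None keeps the orientation; v is the mean speed in mm/s.
- robot.move_j(angles): joint-space move.
- effector.command_gripper(opening): finger opening in mm; the grip force is fixed at half the most; returns when the fingers have stopped.
- robot.wait(seconds).
- robot.ik(position, orientation): joint angles nearest the present ones, or None.
- monitor.read_state(): the state.
- read_camera(name): name is "scene" or "top" or "wrist"; returns the picture (400x640x3 uint8, red, green, blue); there is no depth.
- camera_info(name): a dict with "intrinsics" (3x3 intrinsics, pixels), "rvec" (rotation vector, rad) and "tvec" (3), from world to camera coordinates, as OpenCV has them. Camera axes: x right, y down, z forward; pixel columns grow to the right and rows downward; lengths in mm; the calibration is good to about 2 mm. A picture is of the moment at which its call begins: read the wrist's pose just before it. camera_info takes no time and is no camera call; for the wrist camera it gives the pose at the moment of the call.
A pose or a line that the arm cannot do raises robot.PlanningError and nothing moves.
- job.hand_in(): hands the job in; it is judged then, once.
The state is a dict: "time_s": time; "joint_positions": joint angles; "qd": joint speeds; "joint_torque": joint torques, N m; "ee_pos": TCP position; "ee_rot": TCP orientation; "contact_force": force on the tool from outside, world axes, zero at the start; "ft_torque": the same for the moment, N m; "finger_gap": finger opening in mm; "gripper_force": force on a finger pad.
Only numpy, scipy, OpenCV 4.12 (cv2) and the standard library are available. Lean on these libraries where they do the work, as an engineer would, in place of code of your own. Each camera call takes 0.05 s, during which the arm holds its last target. There are 200 camera calls.

## Working session

There is one attempt and no reset: what is moved stays moved. The work goes in short steps, each a Python script; the robot and the scene stay as the last script left them, time stands still between calls to the robot, and variables do not carry over. Pictures are saved under pics/ and viewed, at most 10 in all, crops included, and the job is handed in when it is done.

```bash
mkdir -p pics; ls; python3 - <<'E'
from workcell import *
import cv2
for n in ("top","scene"):
    im=read_camera(n); cv2.imwrite(f"pics/{n}0.png",im[:,:,::-1]); i=camera_info(n); print(n,i)
print(monitor.read_state()["time_s"])
E
```

```text
pics
top {'intrinsics': array([[513.50700028,   0.        , 313.26939896],
       [  0.        , 513.50700028, 202.47494442],
       [  0.        ,   0.        ,   1.        ]]), 'rvec': array([ 2.17851822, -2.19741745,  0.11555565]), 'tvec': array([  22.50545327,  525.90405126, 1180.32833657])}
scene {'intrinsics': array([[470.66340533,   0.        , 318.89428435],
       [  0.        , 470.66340533, 199.0610376 ],
       [  0.        ,   0.        ,   1.        ]]), 'rvec': array([ 1.8273747 ,  1.37185396, -0.73985899]), 'tvec': array([-179.98428313, -220.34599733, 1807.32469143])}
0.1
```

View pics/top0.png

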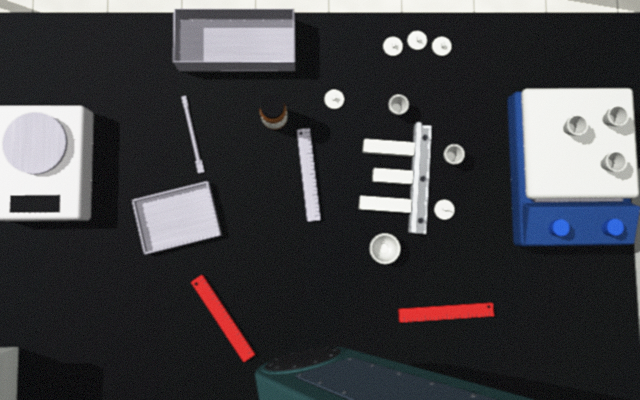

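View pics/scene0.png

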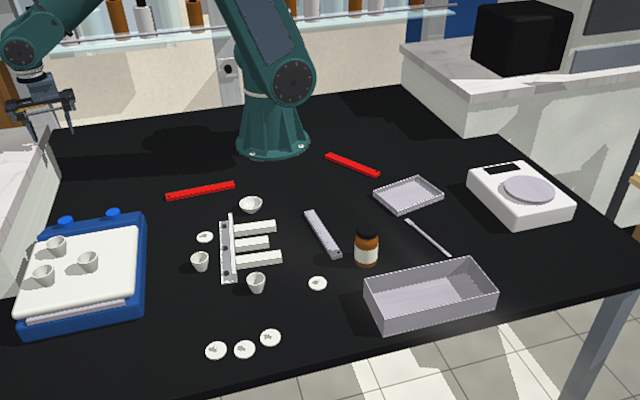

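The top view shows the stop at (421,178). The bars are at (388,147), (392,176) and (385,204), and the middle one looks short because its free end is at column 372, against 362 and 359 for the others. The steel straightedge is at (309,175). Candidate trays are the shallow one at (177,217) and a deep bin at (235,40). The red look-alikes are at (222,318) and (446,312). I'll check this in an enlarged crop and get positions.

```bash
cat > h.py <<'E'
from workcell import *
import numpy as np, cv2
def toworld(px,z,cam):
    "pixels (n,2) -> world points on the plane of height z; cam=camera_info dict"
    R=cv2.Rodrigues(cam["rvec"])[0]; c=-R.T@cam["tvec"]
    px=np.atleast_2d(np.asarray(px,float))
    d=np.c_[px,np.ones(len(px))]@np.linalg.inv(cam["intrinsics"]).T@R
    return c+d*((z-c[2])/d[:,2])[:,None]
def down(yaw):
    "tool pointing down, finger closing axis (tool y) at yaw degrees in world xy"
    a=np.radians(yaw); y=np.array([np.cos(a),np.sin(a),0]); z=np.array([0,0,-1.])
    return np.c_[np.cross(y,z),y,z]
E
python3 - <<'E'
from h import *
im=cv2.imread("pics/top0.png"); c=camera_info("top")
crop=im[80:260,120:470]; cv2.imwrite("pics/crop0.png",cv2.resize(crop,(798,410),interpolation=cv2.INTER_CUBIC))
for nm,p,z in [("stop top ends",[(422,124),(415,232)],32),("bars far/free",[(413,149),(363,146),(412,176),(373,175),(411,205),(360,203)],22),
 ("se corners",[(297,130),(310,129),(307,221),(320,219)],12),("tray rim",[(133,199),(208,182),(220,237),(145,253)],20),
 ("bin rim",[(174,10),(295,10),(295,70),(174,70)],60),("reagent",[(273,118)],0),("dish",[(385,249)],15),("cru",[(399,104)],20)]:
    print(nm,toworld(p,z,c)[:,:2].round().tolist())
E
```

```text
stop top ends [[709.0, -241.0], [455.0, -217.0]]
bars far/free [[652.0, -220.0], [659.0, -101.0], [587.0, -216.0], [590.0, -124.0], [518.0, -212.0], [524.0, -92.0]]
se corners [[701.0, 55.0], [703.0, 24.0], [483.0, 33.0], [488.0, 2.0]]
tray rim [[538.0, 438.0], [576.0, 264.0], [447.0, 235.0], [412.0, 408.0]]
bin rim [[975.0, 339.0], [975.0, 57.0], [831.0, 58.0], [832.0, 337.0]]
reagent [[733.0, 113.0]]
dish [[416.0, -149.0]]
cru [[761.0, -190.0]]
```

View pics/crop0.png

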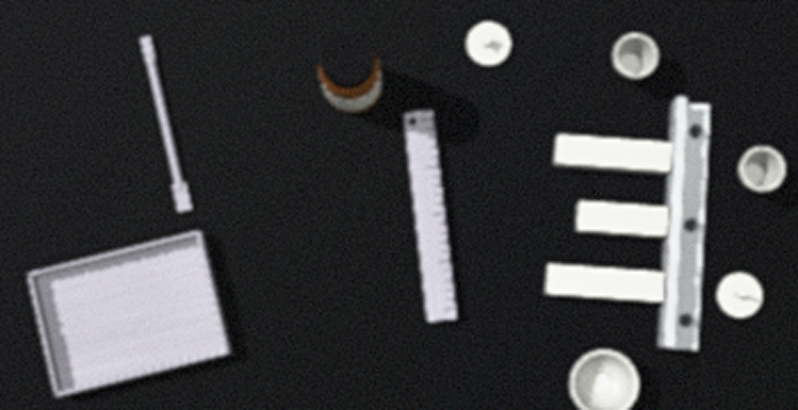

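The crop confirms it. The middle bar measures 92 mm, against 119 and 120 mm for its neighbours. The shallow tray rim measures about 132 x 178 mm. The grey straightedge has its ticks on the bar side. I'll go above the row for a closer look.

```bash
cat >> h.py <<'E'
def best(pos,yaw):
    "orientation of the two half turns with the smaller |j6|"
    c=[(abs(q[5]),y) for y in (yaw,yaw+180) if (q:=robot.ik(pos,down(y))) is not None]
    return min(c)[1]
E
python3 - <<'E'
from h import *
p=[580,-120,330]; y=best(p,-4); print(y,robot.ik(p,down(y)))
robot.move_to(p,down(y)); 
s=monitor.read_state(); c=camera_info("wrist"); im=read_camera("wrist")
cv2.imwrite("pics/w1.png",im[:,:,::-1]); np.savez("w1.npz",**c)
R=cv2.Rodrigues(c["rvec"])[0]; print(s["time_s"],s["ee_pos"],(-R.T@c["tvec"]).round(),R[2].round(3))
E
```

```text
-4 [-1.39439242e+01  5.10842478e+00  1.07243600e+02 -2.54444375e-14
  6.76479754e+01 -9.94392422e+00]
2.625 [ 579.89515197 -120.64380983  329.81908735] [586. -41. 501.] [-0.022 -0.285 -0.958]
```

View pics/w1.png

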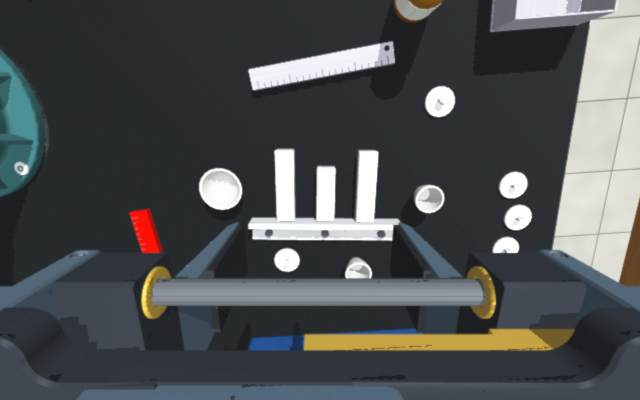

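The wrist view from about 500 mm up shows the stop face edge at row 219. The short bar top spans columns 317-335 from row 167, the good bars are at (285,185) and (367,185), and the straightedge runs from (249,78) to (394,53). I'll turn these into world coordinates with line fits.

```bash
python3 - <<'E'
from h import *
c=dict(np.load("w1.npz")); im=cv2.imread("pics/w1.png")
W=lambda p,z:toworld(p,z,c)[:,:2].round(1).tolist()
g=im.min(2)
def edgecols(r,a,b,t=150):
    w=np.where(g[r,a:b]>t)[0]+a; return w.min(),w.max()+1
for nm,a,b,r0,r1 in [("L",265,305,160,210),("S",305,345,175,210),("R",348,390,160,210)]:
    e=np.array([edgecols(r,a,b) for r in (r0,r1)])-.5
    top=[np.where(g[120:210,k]>150)[0].min()+120-.5 for k in (int(e[0].mean()),)]
    print(nm,e.tolist(),top,"mid",W([(e[0].mean(),r0),(e[1].mean(),r1)],22),"edges",W([(e[0][0],r0),(e[0][1],r0)],22),"free",W([(e[0].mean(),top[0])],22))
print("stop",W([(249,219),(398,219)],32))
m=cv2.inRange(g,120,255); m[:35]=0;m[105:]=0;m[:,:240]=0;m[:,400:]=0
k=max(cv2.findContours(m,0,2)[0],key=cv2.contourArea); b=cv2.boxPoints(cv2.minAreaRect(k)); print("se",b.tolist(),W(b,12))
E
```

```text
L [[274.5, 293.5], [275.5, 294.5]] [np.float64(148.5)] mid [[525.1, -107.9], [518.1, -192.5]] edges [[509.8, -106.8], [540.4, -109.0]] free [[527.0, -89.6]]
S [[316.5, 335.5], [315.5, 334.5]] [np.float64(165.5)] mid [[591.2, -137.2], [585.7, -197.2]] edges [[575.7, -136.1], [606.7, -138.3]] free [[592.2, -121.5]]
R [[358.5, 377.5], [355.5, 374.5]] [np.float64(149.5)] mid [[660.4, -117.4], [653.4, -201.9]] edges [[645.1, -116.3], [675.7, -118.4]] free [[660.8, -100.6]]
stop [[457.7, -200.9], [706.7, -218.3]]
se [[247.25823974609375, 68.14265441894531], [391.7232666015625, 40.36091613769531], [395.9957275390625, 62.57774353027344], [251.53070068359375, 90.35948181152344]] [[482.7, 33.2], [700.9, 55.6], [707.3, 25.1], [484.9, 1.4]]
```

```bash
python3 - <<'E'
from h import *
S=monitor.read_state
def st(n): s=S(); print(n,round(s["time_s"],2),s["ee_pos"].round(1) if hasattr(s["ee_pos"],"round") else s["ee_pos"],round(s["finger_gap"],1),s["gripper_force"],np.round(s["contact_force"],1))
x,y=588.4,-167.4; R=down(-4.7)
effector.command_gripper(58)
robot.move_to([x,y,60],R); robot.move_l([x,y,3],R,v=60); st("down")
effector.command_gripper(20); st("grip")
robot.move_l([x,y,150],v=100); st("lift")
E
```

```text
down 5.52 [ 588.7 -167.5    3.4] 58.0 0.0 [-0.  -0.4 -0.1]
grip 6.06 [ 588.5 -167.4    3.1] 30.1 29.997375905513763 [ 0.1 -0.4  1.9]
lift 7.67 [ 588.1 -167.3  149.3] 29.9 29.996424615383148 [-0.2 -0.3 -1. ]
```

```bash
python3 - <<'E'
from h import *
S=monitor.read_state
def st(n): s=S(); print(n,round(s["time_s"],2),np.round(s["ee_pos"],1),round(s["finger_gap"],1),round(s["gripper_force"],2),np.round(s["contact_force"],1))
x,y=493,336; yaw=best([x,y,130],12.3); R=down(yaw); print(yaw)
robot.move_to([x,y,130],R); st("above")
robot.move_l([x,y,20],R,v=100)
for z in np.arange(14,4,-1):
    robot.move_l([x,y,z],v=30); st(z)
    if S()["contact_force"][2]>2: break
effector.command_gripper(62); st("open")
robot.move_l([x,y,150],v=150)
robot.move_to([560,-70,330],down(-4.7)); st("look")
for n in ("wrist","top"):
    c=camera_info(n); im=read_camera(n); cv2.imwrite(f"pics/{n}2.png",im[:,:,::-1]); np.savez(f"{n}2.npz",**c)
E
```

```text
12.3
above 9.53 [493.5 335.4 130. ] 30.0 30.0 [-0.5 -0.5 -1. ]
14 11.13 [492.9 335.9  13.9] 29.5 30.0 [ 0.6 -0.5 -0.6]
13 11.38 [493. 336.  13.] 29.7 30.0 [ 0.4 -0.7 -0.9]
12 11.63 [493. 336.  12.] 29.3 30.0 [-0.2  0.2 -0.8]
11 11.88 [493.  336.   10.9] 29.9 30.0 [-0.4  0.1 -1.5]
10 12.13 [493.  336.    9.9] 30.1 30.0 [-0.3 -0.1 -1.3]
9 12.38 [493.  336.    8.9] 30.0 30.0 [-0.4  0.4 -2.2]
8 12.63 [493.  336.    7.9] 29.8 30.0 [-0.1  0.9 -0.7]
7 12.88 [493.1 336.1   7.1] 30.5 30.0 [ 0.1 -0.7  1.9]
6 13.13 [493.1 336.1   6.9] 29.8 30.0 [-6.1 -4.2 18.4]
open 13.79 [493.  336.    5.9] 62.1 0.0 [ 0.5 -0.1  0.2]
look 16.55 [559.9 -69.2 329.4] 61.8 0.0 [ 1.2  0.7 -0.1]
```

View pics/top2.png

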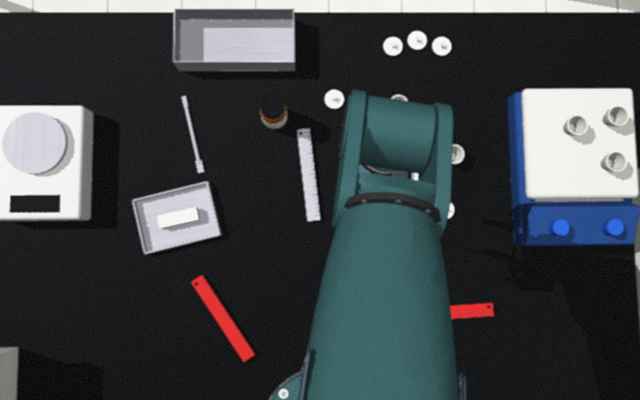

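View pics/wrist2.png

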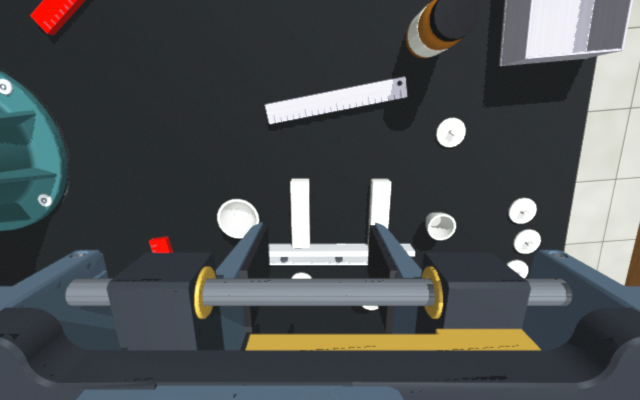

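The top view shows the short bar flat in the tray at (179,217), near its centre. The wrist view shows both good bars still in place at (300,213) and (380,213), with the straightedge untouched at (336,100). The 106 mm gap between the good bars will take the inner finger, so I'll grip the straightedge at its middle and slide it to just short of the bars.

```bash
cat >> h.py <<'E'
S=monitor.read_state
def st(n): s=S(); print(n,round(s["time_s"],2),np.round(s["ee_pos"],1),round(s["finger_gap"],1),round(s["gripper_force"],2),np.round(s["contact_force"],1))
E
python3 - <<'E'
from h import *
p=[594,28.6,60]; yaw=best(p,95.9); print(yaw)
robot.move_to([594,28.6,100],down(yaw)); robot.move_l([594,28.6,2.5],v=100); st("down")
effector.command_gripper(20); st("grip")
t=np.array([595.1,-80.2]); a=np.array([.082,.9966]); q=t+8*a
robot.move_l([*q,2.5],down(yaw-10.6),v=50); st("near")
c=camera_info("wrist"); im=read_camera("wrist"); cv2.imwrite("pics/w3.png",im[:,:,::-1]); np.savez("w3.npz",**c)
E
```

```text
275.9
down 19.17 [594.5  28.6   3.1] 61.8 0.0 [0.1 0.7 0.3]
grip 19.76 [594.   28.6   2.6] 29.7 30.0 [-0.6  0.5  3.7]
near 21.93 [595.9 -72.4   2.6] 29.7 30.0 [0.8 3.3 5.1]
```

View pics/w3.png

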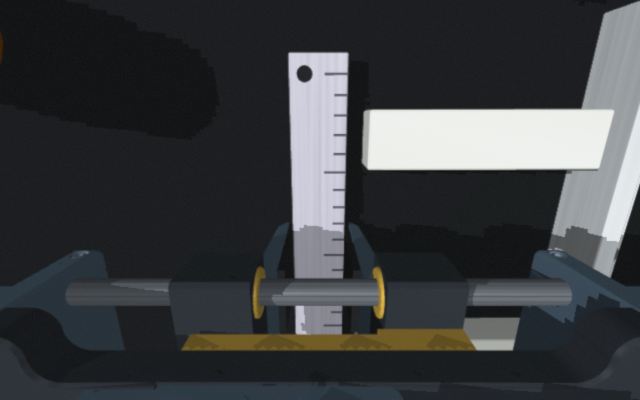

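The straightedge edge at column 347 is parallel to the far bar's free end at column 363, with a gap of about 8 mm. I'll close in until I feel contact, release, then push with only the outer finger at the middle so both ends seat.

```bash
python3 - <<'E'
from h import *
a=np.array([.082,.9966]); t=np.array([595.1,-80.2])
for d in np.arange(5,-6,-1.):
    robot.move_l([*(t+d*a),2.5],v=20); f=S()["contact_force"]; print(d,np.round(f,1))
    if f[:2]@a>9: break
st("contact")
effector.command_gripper(46); st("open")
p=t+d*a
for k in np.arange(5,14,.5):
    robot.move_l([*(p-k*a),3],v=20); f=S()["contact_force"]; print(k,np.round(f,1))
    if f[:2]@a>12: break
st("push")
robot.move_l([*(p-(k-6)*a),3],v=20); robot.wait(.2); st("back")
robot.move_l([*(p-(k-6)*a),150],v=120)
robot.move_to([594,-110,300],down(-4.7)); robot.wait(.2); st("look")
c=camera_info("wrist"); im=read_camera("wrist"); cv2.imwrite("pics/w4.png",im[:,:,::-1]); np.savez("w4.npz",**c)
cv2.imwrite("pics/w4c.png",cv2.resize(im[60:260,200:440,::-1],None,fx=3,fy=3,interpolation=cv2.INTER_CUBIC)[:600])
E
```

```text
5.0 [0.  2.2 5. ]
4.0 [0.6 2.8 5.3]
3.0 [-0.2  4.1  5.8]
2.0 [0.8 3.5 5.3]
1.0 [0.5 3.6 5.2]
0.0 [-0.8  3.9  5.9]
-1.0 [-0.1  5.   5. ]
-2.0 [0.  4.3 5.3]
-3.0 [0.1 5.7 5.1]
-4.0 [ 1.7 15.   6.6]
contact 24.52 [595.  -83.3   2.6] 29.8 30.01 [ 1.7 15.   6.6]
open 24.98 [594.7 -84.4   2.4] 46.3 0.0 [0.5 0.2 0.2]
5.0 [-0.8 -0.1 -0.3]
5.5 [0.5 0.2 0. ]
6.0 [ 0.5  0.9 -0.5]
6.5 [ 1.  -0.9 -0.2]
7.0 [ 0.2  0.9 -1. ]
7.5 [0.7 6.9 0.1]
8.0 [ 1.8 11.8  0.4]
8.5 [ 2.1 17.3  0.6]
push 27.13 [594.1 -91.3   3. ] 46.4 8.55 [ 2.1 17.3  0.6]
back 27.78 [594.6 -86.8   3. ] 45.7 0.0 [-0.1  1.3 -0.4]
look 30.79 [ 593.9 -109.9  299.6] 46.1 0.0 [-0.2  0.4 -0.1]
```

View pics/w4c.png

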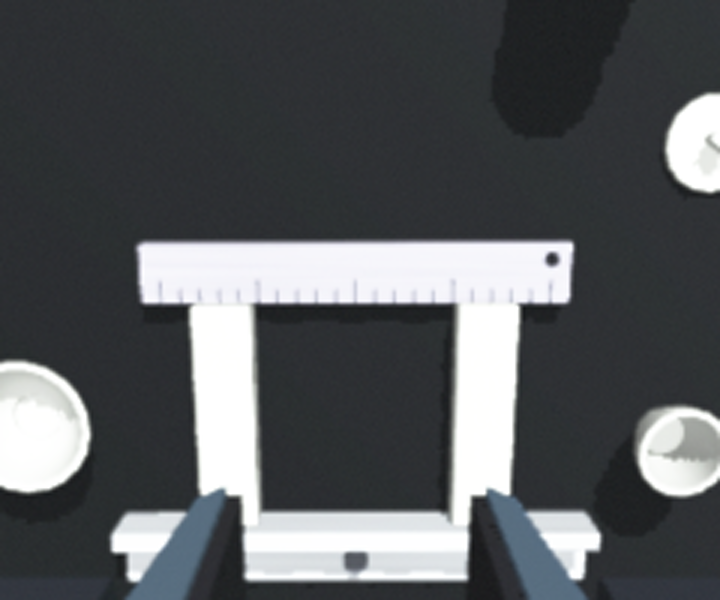

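The crop shows the straightedge flush across both bar ends, at (224,303) and (487,303). It overhangs both ends and lies parallel to the stop, the bars are square, and no gap shows. The stiff 17 N push means the bars are home against the stop. The arm is clear, so I'll hand in.

```bash
python3 -c "
from workcell import *
print(job.hand_in())"
```

```text
the job is handed in; nothing more can be done
None
```

I handed the job in with the short bar flat in the tray and the straightedge flush across both good bars, which are home against the stop; the simulator reported no pass or fail.

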